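Close the tip box and hold the clip open on its sign card

TASK

Close up the tip box on the cafe counter: set its lid, the one with the sign card standing on it, squarely and fully home on the open box without dropping it, and let go of it. Then take the steel spring clip off the wall of the napkin caddy, squeeze it wide open and hold it gaping astride the middle of the sign card's top edge, one jaw well down on either side and the clip not touching the card, so that I can slip a notice in; finish while still holding it open there. Leave the jar, the paper cups and the card terminal where they are.

Things in the scene. Friction and masses are not known exactly. Their poses are not given: they have to be found in the camera images.
- tipbox_rim (a point): Tip box: a fixed, open plywood box, 110 (its x) by 140 (its y) by 85 mm tall, walls 6 mm, mouth 98 by 128 mm. This point is the centre of the mouth at rim height, 85 mm above the counter; z up.
- lid_card (a point): Middle of the white sign card that stands upright on the loose lid: card 8 mm thick (x), 110 mm wide (y), top edge 36 mm above this point; z up. Grip the lid by this card: its foot is held in a wooden batten (26 mm thick, 122 mm wide) whose top is 32 mm below this point.
- lid_seat (a point): Lid, 260 g: plywood plate 116 (x) by 146 (y) by 6 mm. This point: centre of its underside, 50 mm under lid_card, same axes; meets tipbox_rim when fully home. Below it 4 pointed dowels, 12 mm in diameter and 12 mm long, near the corners, drop into the box's mouth with 2 mm play each side; at the start the lid stands on them on the counter. Either way round on the box will do.
- caddy_rim (a point): Napkin caddy: a fixed open wooden box, 116 (x) by 150 (y) by 70 mm tall, walls 6 mm. This point is the centre of its mouth at rim height, 70 mm above the counter; z up. Its -x wall (nearer the robot) carries the clip.
- clip_pivot (a point): Middle of the hinge pin (10 mm in diameter) of the steel spring clip, 110 g; y along the pin, z up, x across the jaws as parked. It stands jaws down astride the caddy's -x wall, pin on the rim. Two finger levers rise 47 mm from the pin, 36 mm wide (y); parked they lean out, 45 mm over their outsides at the top, 25 mm at the pin.
- clip_jaw (a joint): Clip's opening angle (rad): 0 parked, lips 6 mm apart; 0.48 fully squeezed against its stop, lips about 23 mm apart, levers parallel and about 20 mm over their outsides. Squeeze the levers together along x, 25 to 30 mm above the pin: 14 N on each holds it fully open against the spring; 40 N is a safe grip.
- clip_lip_a (a point): Inner side of the clip's +x lip (rolled lower end of the jaw, 6 mm thick, 56 mm wide), mid-width, 36 mm below the pin. The axes of this and of clip_pivot belong to the +x half, which turns about y by minus half the joint value when the clip is squeezed evenly.
- clip_lip_b (a point): Inner side of the clip's -x lip, likewise.
- jar: Bystander: amber glass jar with steel cap, 68 mm in diameter, 110 mm tall; origin at the centre of its underside.
- cups: Bystander: stack of white paper cups, 76 mm in diameter, 118 mm tall; origin at the centre of its underside.
- terminal: Bystander: black card terminal, 160 by 76 by 36 mm, lying flat; origin at the centre of its underside.
Not all that is in view belongs to the job. What is shaped like the part that bears lid_card but blue or turquoise is not meant. Of the things that look like the part that bears clip_pivot, the larger one is meant.

How it is judged:
By the outcome, as a careful person would: the job done as asked, in the order asked, and still so for the second after the job is handed in, while the arm keeps its last pose, push and grip.
It also fails if it takes over 56 s, if anything falls off the work surface, if the arm or the gripper's body presses on something with over 40 N, if the wrist force passes 120 N, or if a joint passes its speed limit or range.

ROBOT

A 6-joint arm with a two-finger parallel gripper is mounted at the origin on the work surface. World frame = base frame: x ahead of the robot, y to its left, z up, the work surface at z = 0. Lengths are in m, angles in rad, forces in N, time in s.
With the tool pointing down it reaches from about 0.275 to 0.825 m from the base axis. Payload 4.9 kg.
Tool frame: the origin (TCP) lies between the finger pads; the fingertips stand ahead of it and the grasp point (between the pads) lies 6 mm ahead of it (bot.tip_reach is the z of the fingertips in the tool frame, in m); z points along the fingers, y is the line along which they close (so a half turn about z gives the same grasp; the last joint's range is limited). The gripper opens to 85 mm and grips with 20 to 120 N. Pads are 22 mm wide; open, the fingers measure 114 mm over their backs; the gripper's body (76 mm by 85 mm) begins 54 mm behind the grasp point. The pads swing forward as they close: fully open they stand 13 mm farther back than shut.
Start: joints at [-1.354, 0.326, -0.193, 1.052, 0, 1.437], TCP at [0.189, -0.517, 0.256] pointing down, gripper open.
Joint ranges: [-2.65, 2.65], [-0.97, 1.79], [-1.3, 1.35], [-1.93, 2.1], [-1.47, 1.37], [-3.14, 3.14]. Speed limits (rad/s): [2.57, 2.57, 3.14, 3.14, 3.14, 3.14].

INTERFACE

Orientations are given as [roll, pitch, yaw] about the fixed x, y, z axes, in that order (R = Rz(yaw) Ry(pitch) Rx(roll)).
In Python, from rig import status, imaging, order, finder, bot gives the robot as it stands. The module is installed in compiled form; this text tells all that it offers.
- The arm moves only by the tool jog_arm, never from a script. Its argument "rows" is one flat list of numbers, 7 for each row, row after row: the shift along the tool's x, y, z normalised to -1 to 1, where 1 is 120 mm, then the turn, a rotation vector about the tool's x, y, z normalised to -1 to 1, where 1 is 180 degrees, then the opening, from 0 (shut) to 1 (fully open). A call has 1 to 12 rows; each row is the pose to reach, as a shift and turn from the pose commanded when the call began, along the tool's axes at that moment, turning the shorter way round; what a row does not reach only later rows make up. A row lasts 1/10 s, in which the tool goes at most 50 mm and 8.59 degrees, less where a joint would pass 70% of its speed; a pose out of reach is approached as far as the arm can. A call with a number of a shift or a turn outside -1 to 1 is refused whole. A call with a gripper value outside its range is refused whole. The fingers move at their own pace and stop on an object; "grip_force" is the grip in N (left out, the last holds). Time passes only in rows, so rows that repeat a pose let the fingers close. It gives the time, the measured TCP pose, the force, the opening and the grip force at its end, in the units of the state.
- status.sense(): the state, without advancing time (a new reading comes with each control period).
- imaging.capture(name): name is "scene" or "top" or "wrist"; returns the picture (480x640x3 uint8, red, green, blue); there is no depth.
- imaging.camera_params(name): a dict with "fx", "fy", "cx", "cy" (pixels), "R" (3x3) and "t" (3): a world point X has camera coordinates R X + t. Camera axes: x right, y down, z forward; pixel columns grow to the right and rows downward; lengths in m; the calibration is good to about 2 mm. A picture is of the moment at which its call begins: read the wrist's pose just before it. camera_params takes no time and is no camera call; for the wrist camera it gives the pose at the moment of the call.
- order.job_done(): hands the job in; it is judged then, once.
Trained networks look in the newest picture that a camera, given by its name, has taken for a name from the list of things; names that differ only in an ending like _2 or _b are one class to them, and where a whole thing is asked for, a point or a joint stands for the part that bears it (a point fixed in the world has none). Each returns a list of dicts, best first, with "conf" (0 to 1); they miss things now and then, are a little off and sometimes report something else, mostly with a low value. They report only what shows in the picture. A call takes as long as a camera call. They do not tell look-alikes from the thing itself.
- finder.outline_of(camera, target): "mask" (480x640 bool, what is visible of it) and "xy" ([column, row] in pixels, amid what is visible of it).
The state is a dict: "clock": time; "qpos": joint angles; "qvel": joint speeds; "joint_efforts": joint torques, N m; "eef_pos": TCP position; "eef_rot": TCP orientation; "wrist_force": force on the tool from outside, world axes, zero at the start; "wrist_torque": the same for the moment, N m; "finger_gap": finger opening in m; "grasp_force": force on a finger pad.
Only numpy, scipy, OpenCV 4.12 (cv2) and the standard library are available. Lean on these libraries where they do the work, as an engineer would, in place of code of your own. Each camera call takes 0.05 s, during which the arm holds its last target. There are 200 camera calls.

## Working session

There is one attempt and no reset: what is moved stays moved. The work goes in short steps, Python scripts to look and compute and a tool call to move; the robot and the scene stay as the last step left them, time stands still between calls to the robot, and variables do not carry over. Pictures are saved under pics/ and viewed, at most 14 in all, crops included, and the job is handed in when it is done.

Besides the shell and the picture viewer there is one more tool, called after "Request:" as name(argument=value, ...), one argument or row to a line, values as JSON. jog_arm: Moves the arm, as the interface text tells. Its arguments: {"type":"object","properties":{"rows":{"type":"array"},"grip_force":{"type":"number"}},"required":["rows"]}

```bash
mkdir -p pics; python3 - <<'E'
from rig import status, imaging, order, finder, bot
import cv2,numpy as np
s=status.sense(); print({k:np.round(v,3).tolist() for k,v in s.items()}); print(bot.tip_reach)
ims=[]
for c in ("scene","top"):
    im=imaging.capture(c); cv2.imwrite(f"pics/{c}0.png",im[:,:,::-1])
    p=imaging.camera_params(c); print(c,{k:np.round(v,4).tolist() for k,v in p.items()})
    for t in ("tipbox_rim","lid_card","caddy_rim","clip_pivot","jar","cups","terminal"):
        for d in finder.outline_of(c,t):
            ys,xs=np.nonzero(d["mask"]); print(c,t,round(d["conf"],2),np.round(d["xy"],1),len(xs),(xs.min(),xs.max(),ys.min(),ys.max()) if len(xs) else 0)
E
```

```text
{'clock': 0.0, 'qpos': [-1.354, 0.327, -0.194, 1.052, -0.0, 1.437], 'qvel': [0.001, 0.0, 0.0, 0.001, -0.001, 0.001], 'joint_efforts': [-0.002, -44.34, 26.244, 0.015, -0.0, 0.0], 'eef_pos': [0.189, -0.516, 0.255], 'eef_rot': [-3.14, -0.0, 0.351], 'wrist_force': [-0.16, 0.054, 1.102], 'wrist_torque': [-0.008, -0.023, 0.0], 'grasp_force': 0.0, 'finger_gap': 0.085}
0.025
scene {'fx': 469.1568, 'fy': 469.1568, 'cx': 316.3817, 'cy': 239.6319, 'R': [[-0.7363, 0.6766, 0.0078], [0.5654, 0.6216, -0.5421], [-0.3717, -0.3948, -0.8402]], 't': [0.4407, -0.1853, 1.2342]}
scene tipbox_rim 0.89 [342.2 283.3] 4523 (np.int64(302), np.int64(380), np.int64(240), np.int64(329))
scene lid_card 0.97 [301.  145.6] 2120 (np.int64(266), np.int64(333), np.int64(116), np.int64(171))
scene lid_card 0.9 [203.8 154.6] 2041 (np.int64(180), np.int64(231), np.int64(117), np.int64(177))
scene lid_card 0.67 [515.  347.2] 410 (np.int64(503), np.int64(528), np.int64(334), np.int64(366))
scene lid_card 0.61 [256.3 205.6] 2380 (np.int64(224), np.int64(289), np.int64(166), np.int64(232))
scene caddy_rim 0.86 [471.7 375.7] 57
[... 1118 characters left out ...]
05), np.int64(370))
top caddy_rim 0.65 [162.8 263.9] 3464 (np.int64(119), np.int64(202), np.int64(236), np.int64(299))
top clip_pivot 0.89 [146.7 284. ] 386 (np.int64(131), np.int64(161), np.int64(277), np.int64(297))
top clip_pivot 0.76 [161.9 333.9] 234 (np.int64(150), np.int64(170), np.int64(327), np.int64(343))
top clip_pivot 0.38 [423.1 249.7] 2901 (np.int64(387), np.int64(454), np.int64(224), np.int64(282))
top jar 0.77 [217.1 162.5] 960 (np.int64(201), np.int64(234), np.int64(144), np.int64(181))
top cups 0.56 [372.  160.9] 1028 (np.int64(358), np.int64(391), np.int64(141), np.int64(181))
top terminal 0.91 [299.8 173.8] 1889 (np.int64(281), np.int64(318), np.int64(138), np.int64(202))
```

View pics/scene0.png

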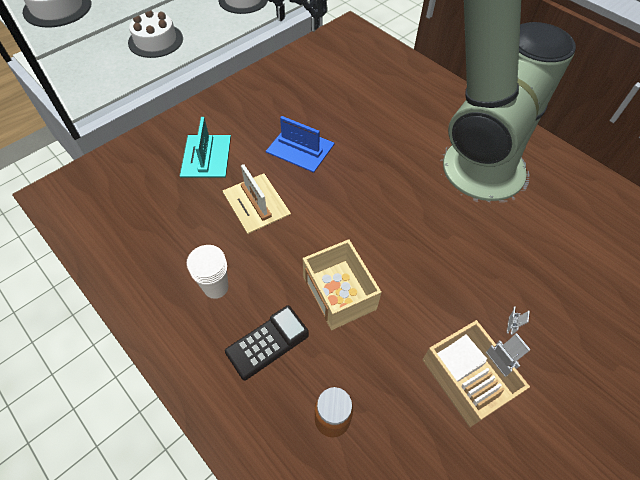

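View pics/top0.png

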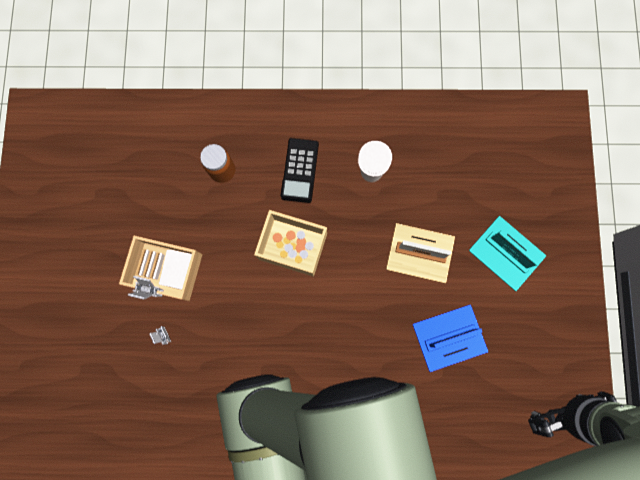

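The top view shows the wooden lid at about (421,250) with the turquoise and blue decoys beside it. The box is at (291,242) and the caddy at (161,267). The large clip is at (146,287) and the small one at (161,334). I'll fit poses by matching silhouettes.

```bash
cat > h.py <<'E'
from rig import status, imaging, order, finder, bot
import cv2,numpy as np
from scipy.optimize import minimize
from scipy.spatial.transform import Rotation as Ro
def blk(x0,x1,y0,y1,z0,z1): return np.array([[x,y,z] for x in(x0,x1) for y in(y0,y1) for z in(z0,z1)])
def hx(a,b,z0,z1): return blk(-a/2,a/2,-b/2,b/2,z0,z1)
BOX=[hx(.110,.140,0,.085)]
LID=[hx(.116,.146,.012,.018),hx(.026,.122,.018,.030),hx(.008,.110,.03,.098)]
CAD=[hx(.116,.150,0,.070)]
CLIP=[blk(-.0225,.0225,-.018,.018,.117,.122),blk(-.0125,.0125,-.018,.018,.07,.122),blk(-.015,.015,-.028,.028,.036,.075)]
def proj(P,p):
    c=P@np.asarray(p["R"]).T+np.asarray(p["t"]); return np.c_[p["fx"]*c[:,0]/c[:,2]+p["cx"],p["fy"]*c[:,1]/c[:,2]+p["cy"]]
def unproj(uv,z,p):
    R=np.asarray(p["R"]);C=-R.T@p["t"]; d=R.T@np.array([(uv[0]-p["cx"])/p["fx"],(uv[1]-p["cy"])/p["fy"],1]); return C+d*(z-C[2])/d[2]
def render(parts,q,p,dz=0):
    m=np.zeros((480,640),np.uint8); c,s=np.cos(q[2]),np.sin(q[2]); R=np.array([[c,-s,0],[s,c,0],[0,0,1]])
    for P in parts:
        uv=proj(P@R.T+[q[0],q[1],dz],p); h=cv2.convexHull((uv*16).astype(np.int32)); cv2.fillConvexPoly(m,h,1,cv2.LINE_8,4)
    return m.astype(bool)
def fit(parts,views,q0,dz=0):
    def cost(q):
        return sum(1-(render(parts,q,p,dz)&m).sum()/(render(parts,q,p,dz)|m).sum() for p,m in views)
    best=None
    for yaw in q0[2] if np.ndim(q0[2]) else [q0[2]]:
        a=np.array([q0[0],q0[1],yaw]); sx=np.vstack([a]+[a+d for d in np.diag([.015,.015,.2])])
        r=minimize(cost,a,method="Nelder-Mead",options=dict(initial_simplex=sx,xatol=1e-4,fatol=1e-5))
        if best is None or r.fun<best.fun: best=r
    return best.x,best.fun
def look(c,t,near):
    L=finder.outline_of(c,t); L=[d for d in L if np.hypot(*(np.array(d["xy"])-near))<40]
    return L[0]["mask"] if L else None
E
cat > a.py <<'E'
from h import *
ps={c:imaging.camera_params(c) for c in("scene","top")}
for c in ps: imaging.capture(c)
for n,parts,near,z in(("tipbox_rim",BOX,((342,283),(290,245)),.07),("lid_card",LID,((256,205),(421,250)),.02),("caddy_rim",CAD,((471,375),(162,266)),.06),("clip_pivot",CLIP,((507,354),(146,285)),.09)):
    v=[]
    for c,nr in zip(ps,near):
        m=look(c,n,nr)
        if m is None: continue
        if n[0]in"tc" and n!="clip_pivot":
            k=cv2.convexHull(np.argwhere(m)[:,::-1].astype(np.int32)); mm=np.zeros(m.shape,np.uint8); cv2.fillConvexPoly(mm,k,1); m=mm.astype(bool)
        v.append((ps[c],m))
    x0=unproj(near[1],z,ps["top"])
    print(n,len(v),x0.round(3),end=" ")
    for vv in [v]+[[a] for a in v]:
        q,f=fit(parts,vv,(x0[0],x0[1],[-.6,-.2,.2,.6])); print(q.round(4),round(f,3),end=" | ")
    print()
E
python3 a.py
```

```text
tipbox_rim 2 [0.526 0.006 0.07 ] [ 0.5337  0.0026 -0.3046] 0.05 | [ 0.5325  0.0018 -0.305 ] 0.011 | [ 0.5345  0.0027 -0.2936] 0.025 | 
lid_card 2 [ 0.523 -0.306  0.02 ] [ 0.5176 -0.3068 -0.2078] 0.114 | [ 0.518  -0.3074 -0.2419] 0.057 | [ 0.5182 -0.3048 -0.2162] 0.041 | 
caddy_rim 2 [0.477 0.304 0.06 ] [ 0.4744  0.3116 -0.2255] 0.052 | [ 0.4729  0.3103 -0.2212] 0.012 | [ 0.4755  0.3127 -0.2297] 0.009 | 
clip_pivot 2 [0.43  0.329 0.09 ] [ 0.4221  0.3252 -0.1943] 1.329 | [ 0.4297  0.3285 -0.6   ] 1.0 | [ 0.4227  0.3245 -0.0091] 0.333 |
```

```bash
cat > go.py <<'E'
import sys
from h import *
def go(x,y,z,yaw,tilt=None):
    s=status.sense(); R=Ro.from_euler("xyz",s["eef_rot"]); T=Ro.from_euler("xyz",[np.pi,0,yaw])
    d=R.inv().apply(np.array([x,y,z])-s["eef_pos"])/.12; r=(R.inv()*T).as_rotvec()/np.pi
    print("t",round(s["clock"],2),"pos",np.round(s["eef_pos"],4),"rot",np.round(s["eef_rot"],3),"gap",round(s["finger_gap"],4),"F",np.round(s["wrist_force"],1),"gf",round(s["grasp_force"],1),"q",np.round(s["qpos"],2))
    print("shift",np.round(d,3),"turn",np.round(r,3))
if __name__=="__main__": go(*map(float,sys.argv[1:]))
E
python3 go.py .50 -.30 .22 1.356
```

```text
t 1.3 pos [ 0.189  -0.5165  0.2563] rot [-3.142  0.     0.351] gap 0.0855 F [-0.3  0.3 -0.5] gf 0.0 q [-1.35  0.33 -0.19  1.05 -0.    1.44]
shift [ 3.054 -0.804  0.302] turn [-0.    0.   -0.32]
```

Request:
jog_arm(
  rows=[1,-0.22,0,0,0,0,1,1,-0.22,0,0,0,0,1,1,-0.22,0,0,0,0,1],
)

```text
clock: 1.6
eef_pos: [0.2948, -0.4485, 0.2563]
eef_rot: [-3.141, -0.001, 0.353]
wrist_force: [0.5, 0.1, -0.2]
finger_gap: 0.0855
grasp_force: 0.0
```

Request:
jog_arm(
  rows=[1,-0.22,0,0,0,0,1,1,-0.22,0,0,0,0,1,1,-0.22,0,0,0,0,1],
)

```text
clock: 1.9
eef_pos: [0.399, -0.3822, 0.2564]
eef_rot: [-3.142, -0.001, 0.354]
wrist_force: [-0.5, 0.1, 0.3]
finger_gap: 0.0854
grasp_force: 0.0
```

Request:
jog_arm(
  rows=[0.9,-0.22,0.2,0,0,-0.32,1,0.9,-0.22,0.2,0,0,-0.32,1,0.9,-0.22,0.2,0,0,-0.32,1,0.9,-0.22,0.2,0,0,-0.32,1,0.9,-0.22,0.2,0,0,-0.32,1,0.9,-0.22,0.2,0,0,-0.32,1,0.9,-0.22,0.2,0,0,-0.32,1,0.9,-0.22,0.2,0,0,-0.32,1,0.9,-0.22,0.2,0,0,-0.32,1],
)

```text
clock: 2.8
eef_pos: [0.4886, -0.3226, 0.2323]
eef_rot: [3.142, -0.0, 1.354]
wrist_force: [-0.7, -0.1, 0.8]
finger_gap: 0.0851
grasp_force: 0.0
```

```bash
python3 - <<'E'
from h import *
from go import go
go(.518,-.306,.064,1.356)
s=status.sense(); p=imaging.camera_params("wrist"); im=imaging.capture("wrist"); cv2.imwrite("pics/w1.png",im[:,:,::-1])
for d in finder.outline_of("wrist","lid_card"): print(d["conf"],d["xy"],d["mask"].sum())
for P in LID[2]:
    c,s_=np.cos(-.215),np.sin(-.215); print(P,proj(np.array([[P[0]*c-P[1]*s_+.518,P[0]*s_+P[1]*c-.306,P[2]]]),p).round(0)[0])
E
```

```text
t 2.8 pos [ 0.4886 -0.3226  0.2323] rot [ 3.142 -0.     1.354] gap 0.0851 F [-0.7 -0.1  0.8] gf 0.0 q [-0.71  0.41 -0.13  1.03  0.    1.08]
shift [0.188 0.209 1.402] turn [ 0.    -0.    -0.001]
0.75 [121.4, 296.5] 17939
0.73 [388.8, 395.5] 13252
0.72 [347.4, 175.4] 26249
[-0.004 -0.055  0.03 ] [345. 256.]
[-0.004 -0.055  0.098] [351. 288.]
[-0.004  0.055  0.03 ] [347. 114.]
[-0.004  0.055  0.098] [355. 112.]
[ 0.004 -0.055  0.03 ] [355. 256.]
[ 0.004 -0.055  0.098] [364. 288.]
[0.004 0.055 0.03 ] [358. 114.]
[0.004 0.055 0.098] [369. 112.]
```

View pics/w1.png

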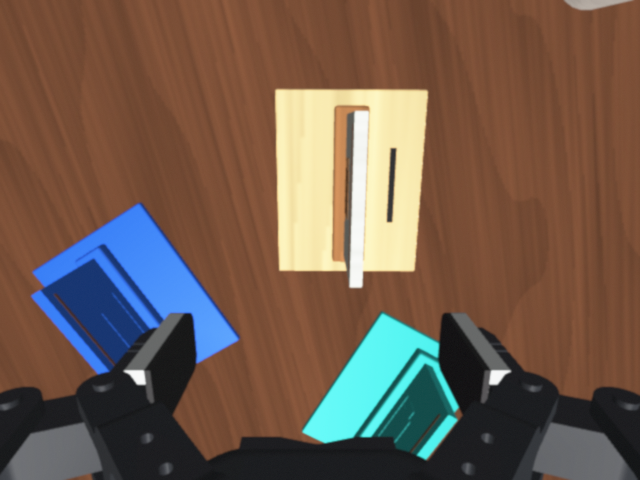

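The wrist view shows the lid card's top edge running from (356,288) to (361,112), within 1–2 px of the prediction. I'll refine it once with the mask and go down.

```bash
python3 - <<'E'
from h import *
from go import go
p=imaging.camera_params("wrist"); imaging.capture("wrist")
m=look("wrist","lid_card",(347,175)); q,f=fit(LID,[(p,m)],(.518,-.306,-.215)); print(q,f)
go(q[0],q[1],.064,np.pi/2+q[2])
E
```

```text
[ 0.51660029 -0.305406   -0.21894752] 0.011760327502791212
t 3.0 pos [ 0.4886 -0.3226  0.2323] rot [-3.142 -0.     1.355] gap 0.0851 F [0.1 0.2 0.3] gf 0.0 q [-0.71  0.41 -0.13  1.03  0.    1.08]
shift [0.189 0.197 1.402] turn [-0.    -0.     0.001]
```

Request:
jog_arm(
  rows=[0.19,0.2,0.3,0,0,0,0.6,0.19,0.2,0.6,0,0,0,0.5,0.19,0.2,0.9,0,0,0,0.5,0.19,0.2,0.9,0,0,0,0.5],
  grip_force=40,
)

```text
clock: 3.4
eef_pos: [0.5139, -0.3029, 0.1195]
eef_rot: [-3.133, -0.004, 1.356]
wrist_force: [-0.3, 0.2, -1.3]
finger_gap: 0.0426
grasp_force: 0.0
```

Request:
jog_arm(
  rows=[0,0,0.25,0,0,0,0.5,0,0,0.5,0,0,0,0.5,0,0,0.5,0,0,0,0.5,0,0,0.5,0,0,0,0,0,0,0.5,0,0,0,0,0,0,0.5,0,0,0,0,0,0,0.5,0,0,0,0,0,0,0.5,0,0,0,0,0,0,0.5,0,0,0,0],
)

```text
clock: 4.3
eef_pos: [0.5183, -0.3065, 0.0668]
eef_rot: [3.138, 0.002, 1.356]
wrist_force: [0.4, -0.0, 7.0]
finger_gap: 0.0079
grasp_force: 41.3
```

```bash
python3 go.py .5335 .0025 .18 1.266
```

```text
t 4.3 pos [ 0.5183 -0.3065  0.0668] rot [3.138e+00 2.000e-03 1.356e+00] gap 0.0079 F [ 0.4 -0.   7. ] gf 41.3 q [-0.66  0.6  -0.29  0.68 -0.    1.13]
shift [ 2.541 -0.422 -0.95 ] turn [0.001 0.001 0.029]
```

Request:
jog_arm(
  rows=[0,0,-0.1,0,0,0,0,0,0,-0.3,0,0,0,0,0,0,-0.6,0,0,0,0,0,0,-0.95,0,0,0,0,0,0,-0.95,0,0,0,0],
)

```text
clock: 4.8
eef_pos: [0.5199, -0.3075, 0.1854]
eef_rot: [3.132, 0.005, 1.356]
wrist_force: [0.5, -1.1, -1.8]
finger_gap: 0.0073
grasp_force: 40.0
```

Request:
jog_arm(
  rows=[0.2,0,0,0,0,0,0,0.5,-0.2,0,0,0,0,0,0.8,-0.3,0,0,0,0,0,1,-0.42,0,0,0,0,0],
)

```text
clock: 5.2
eef_pos: [0.4922, -0.175, 0.1781]
eef_rot: [-3.14, -0.001, 1.357]
wrist_force: [0.5, 1.0, -2.7]
finger_gap: 0.0075
grasp_force: 40.2
```

Request:
jog_arm(
  rows=[0.3,0,0,0,0,0,0,0.6,0,0,0,0,0,0,0.9,0,0,0,0,0.015,0,1,0,0,0,0,0.028,0,1,0,0,0,0,0.028,0],
)

```text
clock: 5.7
eef_pos: [0.5185, -0.0583, 0.1783]
eef_rot: [-3.141, -0.0, 1.272]
wrist_force: [0.8, -0.2, -2.0]
finger_gap: 0.0074
grasp_force: 40.2
```

```bash
python3 - <<'E'
from h import *
from go import go
for c in ("wrist","top"):
    p=imaging.camera_params(c); im=imaging.capture(c); cv2.imwrite(f"pics/{c}2.png",im[:,:,::-1])
    for n in("lid_card","tipbox_rim"):
        for d in finder.outline_of(c,n): print(c,n,d["conf"],d["xy"],d["mask"].sum())
go(.5335,.0025,.14,1.266)
E
```

```text
wrist lid_card 0.95 [318.3, 229.5] 65793
wrist tipbox_rim 0.72 [306.8, 53.6] 27069
top lid_card 0.78 [449.5, 335.4] 3124
top lid_card 0.68 [338.4, 249.6] 1032
top tipbox_rim 0.25 [341.9, 248.8] 1036
t 6.0 pos [ 0.5186 -0.0612  0.1783] rot [-3.142  0.     1.267] gap 0.0072 F [ 0.1  0.4 -2.3] gf 40.2 q [-0.26  0.34 -0.38  0.85 -0.    1.62]
shift [ 0.544 -0.04   0.319] turn [-0.  0.  0.]
```

View pics/wrist2.png

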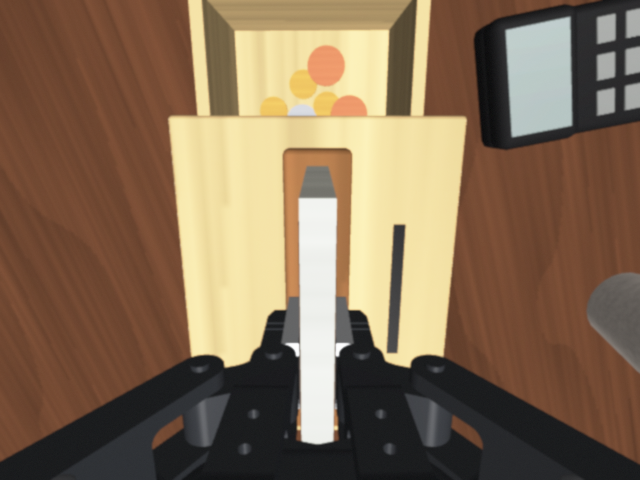

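The wrist view shows the lid squarely gripped, with the plate's far edge at row 117 and columns 169–466. The box mouth is behind it, with its far rim just out of frame, so I'll back off 60 mm to measure that rim.

Request:
jog_arm(
  rows=[-0.25,0,0,0,0,0,0,-0.5,0,0,0,0,0,0,-0.5,0,0,0,0,0,0,-0.5,0,0,0,0,0,0],
)

```text
clock: 6.4
eef_pos: [0.5007, -0.1185, 0.1783]
eef_rot: [-3.142, -0.0, 1.266]
wrist_force: [-1.6, 0.3, -1.7]
finger_gap: 0.0077
grasp_force: 40.2
```

```bash
python3 - <<'E'
from h import *
from go import go
go(.5335,.0025,.14,1.266)
p=imaging.camera_params("wrist"); im=imaging.capture("wrist"); cv2.imwrite("pics/wrist3.png",im[:,:,::-1])
mb=look("wrist","tipbox_rim",(307,90)); ml=look("wrist","lid_card",(318,229))
s=status.sense(); X=s["eef_pos"]; 
# lid in hand: plate far edge corners
ys,xs=np.nonzero(ml); a=xs[ys<ys.min()+8]; print("lid top row",ys.min(),a.min(),a.max())
for zt in (X[2]-.0488,X[2]-.0463):
    A=unproj((a.min(),ys.min()),zt,p);B=unproj((a.max(),ys.min()),zt,p); print("plate edge",A,B,np.linalg.norm(A-B), "yaw",np.arctan2(*(B-A)[1::-1]))
    m=(A+B)/2; print("lid centre rel TCP in tool frame",Ro.from_euler("xyz",s["eef_rot"]).inv().apply(m-X)-[.073,0,0])
if mb is not None:
    hull=cv2.convexHull(np.argwhere(mb)[:,::-1].astype(np.int32)); mm=np.zeros(mb.shape,np.uint8); cv2.fillConvexPoly(mm,hull,1); mm=mm.astype(bool)
    yy=np.arange(480)[:,None]<ys.min()-2
    ql=lambda q: 1-((render(BOX,q,p)&mm&yy).sum()/((render(BOX,q,p)|mm)&yy).sum())
    a0=np.array([.5335,.0025,-.3]); r=minimize(ql,a0,method="Nelder-Mead",options=dict(initial_simplex=np.vstack([a0]+[a0+d for d in np.diag([.008,.008,.05])]),xatol=1e-5,fatol=1e-6)); print("box",r.x,r.fun)
E
```

```text
t 6.4 pos [ 0.5007 -0.1185  0.1783] rot [-3.142 -0.     1.266] gap 0.0077 F [-1.6  0.3 -1.7] gf 40.2 q [-0.38  0.33 -0.4   0.84  0.    1.5 ]
shift [ 1.044 -0.042  0.32 ] turn [-0. -0. -0.]
lid top row 115 168 465
plate edge [ 0.46690341 -0.02991994  0.12944228] [ 0.57618429 -0.06442482  0.12944228] 0.11459885895696291 yaw -0.30583837083435944
lid centre rel TCP in tool frame [-0.00014826 -0.00115667  0.04882471]
plate edge [ 0.4677117  -0.03022246  0.13194228] [ 0.57535479 -0.06421023  0.13194228] 0.11288136605756388 yaw -0.3058383708343594
lid centre rel TCP in tool frame [-0.00019255 -0.0011541   0.0463247 ]
box [ 0.53308282  0.00630613 -0.28497332] 0.006440500262113402
```

View pics/wrist3.png

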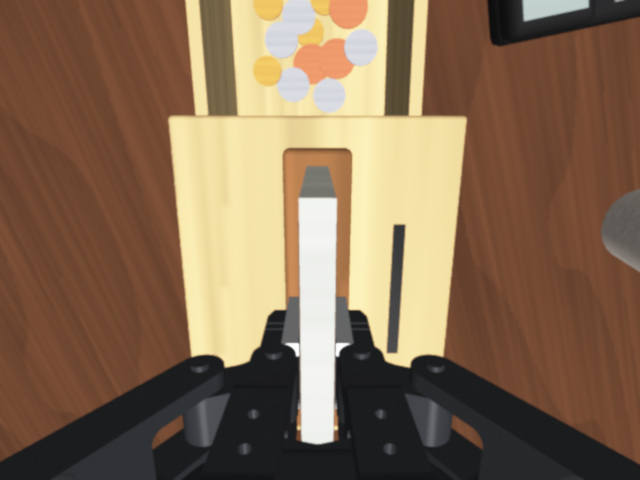

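I backed the wrong way: the far rim needs a forward move. I'll go forward about 100 mm, with the dowels still clear above the rim, and measure there.

Request:
jog_arm(
  rows=[0.25,0,0,0,0,0,0,0.5,0,0,0,0,0,0,0.8,0,0,0,0,0,0,0.8,0,0,0,0,0,0,0.8,0,0,0,0,0,0],
)

```text
clock: 7.05
eef_pos: [0.5296, -0.0245, 0.1782]
eef_rot: [-3.141, 0.0, 1.271]
wrist_force: [0.1, -0.3, -2.3]
finger_gap: 0.0076
grasp_force: 40.2
```

```bash
cat > box.py <<'E'
from h import *
from go import go
go(.5335,.0025,.14,1.266)
s=status.sense(); p=imaging.camera_params("wrist"); im=imaging.capture("wrist"); cv2.imwrite("pics/wrist4.png",im[:,:,::-1])
for d in finder.outline_of("wrist","tipbox_rim"): print(d["conf"],d["xy"],d["mask"].sum())
mb=finder.outline_of("wrist","tipbox_rim")[0]["mask"]; 
hull=cv2.convexHull(np.argwhere(mb)[:,::-1].astype(np.int32)); mm=np.zeros(mb.shape,np.uint8); cv2.fillConvexPoly(mm,hull,1); mm=mm.astype(bool)
ymax=np.nonzero(mb)[0].max(); yy=np.arange(480)[:,None]<min(ymax,112)
ql=lambda q: 1-((render(BOX,q,p)&mm&yy).sum()/((render(BOX,q,p)|mm)&yy).sum())
a0=np.array([.5335,.0025,-.3]); r=minimize(ql,a0,method="Nelder-Mead",options=dict(initial_simplex=np.vstack([a0]+[a0+d for d in np.diag([.008,.008,.05])]),xatol=1e-5,fatol=1e-6)); print("box",r.x,r.fun)
for nm,q in(("fit",r.x),("prior",(.5335,.0025,-.3))):
    c,n=np.cos(q[2]),np.sin(q[2]); P=np.array([[-.055,.07,.085],[.055,.07,.085],[-.055,0,.085],[.055,0,.085]])
    print(nm,proj(P@np.array([[c,n,0],[-n,c,0],[0,0,1]])+[q[0],q[1],0],p).round(0).tolist())
E
python3 box.py
```

```text
t 7.05 pos [ 0.5296 -0.0245  0.1782] rot [-3.141  0.     1.271] gap 0.0076 F [ 0.1 -0.3 -2.3] gf 40.2 q [-0.19  0.36 -0.36  0.85 -0.    1.69]
shift [ 0.225 -0.035  0.318] turn [-0.     0.     0.002]
0.92 [305.5, 88.3] 11858
box [ 0.5323583   0.00419918 -0.29806177] 0.003473459209120011
fit [[191.0, 64.0], [424.0, 63.0], [203.0, 209.0], [414.0, 209.0]]
prior [[195.0, 66.0], [427.0, 66.0], [206.0, 212.0], [417.0, 212.0]]
```

View pics/wrist4.png

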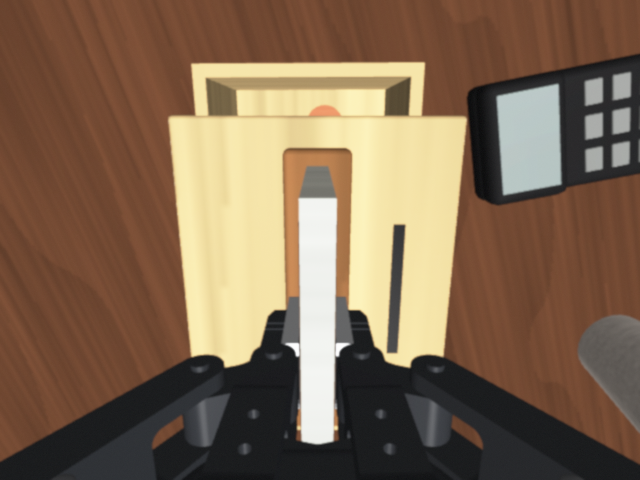

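The far rim corners are at (192,63) and (425,63), and they match the fit. The target TCP is (0.5335, 0.0041) at yaw 1.272.

```bash
python3 go.py .5335 .0041 .1398 1.272
```

```text
t 7.2 pos [ 0.5293 -0.0262  0.1782] rot [-3.141  0.     1.268] gap 0.0073 F [ 0.5 -0.3 -2.5] gf 40.2 q [-0.19  0.36 -0.36  0.85 -0.    1.69]
shift [ 0.251 -0.042  0.32 ] turn [-0.     0.    -0.001]
```

Request:
jog_arm(
  rows=[0.25,-0.042,0,0,0,-0.001,0,0.25,-0.042,0,0,0,-0.001,0,0.25,-0.042,0.08,0,0,-0.001,0,0.25,-0.042,0.08,0,0,-0.001,0,0.25,-0.042,0.08,0,0,-0.001,0],
)

```text
clock: 7.7
eef_pos: [0.5331, 0.0035, 0.1681]
eef_rot: [-3.14, 0.0, 1.27]
wrist_force: [0.0, -0.2, -3.2]
finger_gap: 0.0073
grasp_force: 40.1
```

```bash
python3 go.py .5335 .0041 .1398 1.272
```

```text
t 7.7 pos [0.5331 0.0035 0.1681] rot [-3.14  0.    1.27] gap 0.0073 F [ 0.  -0.2 -3.2] gf 40.1 q [-0.13  0.37 -0.37  0.83 -0.    1.74]
shift [0.006 0.002 0.236] turn [-0.     0.    -0.001]
```

Request:
jog_arm(
  rows=[0.005,0.002,0.04,0,0,0,0,0.005,0.002,0.08,0,0,0,0,0.005,0.002,0.11,0,0,0,0,0.005,0.002,0.14,0,0,0,0,0.005,0.002,0.16,0,0,0,0,0.005,0.002,0.18,0,0,0,0,0.005,0.002,0.18,0,0,0,0],
)

```text
clock: 8.4
eef_pos: [0.5339, 0.0049, 0.1467]
eef_rot: [-3.141, 0.0, 1.271]
wrist_force: [-0.7, 0.0, -3.3]
finger_gap: 0.0073
grasp_force: 40.3
```

```bash
python3 go.py .5335 .0041 .1398 1.272
```

```text
t 8.4 pos [0.5339 0.0049 0.1467] rot [-3.141  0.     1.271] gap 0.0073 F [-0.7  0.  -3.3] gf 40.3 q [-0.13  0.4  -0.39  0.78 -0.    1.74]
shift [-0.007 -0.001  0.058] turn [-0.  0. -0.]
```

Request:
jog_arm(
  rows=[-0.003,0,0.02,0,0,0,0,-0.003,0,0.04,0,0,0,0,-0.003,0,0.05,0,0,0,0,-0.003,0,0.06,0,0,0,0,-0.003,0,0.06,0,0,0,0],
)

```text
clock: 8.9
eef_pos: [0.534, 0.0045, 0.1399]
eef_rot: [3.142, 0.0, 1.271]
wrist_force: [-0.3, 0.3, -2.8]
finger_gap: 0.0074
grasp_force: 40.2
```

Request:
jog_arm(
  rows=[0,0,0.01,0,0,0,0,0,0,0.02,0,0,0,0,0,0,0.02,0,0,0,0],
)

```text
clock: 9.2
eef_pos: [0.5341, 0.0045, 0.1397]
eef_rot: [3.14, 0.0, 1.271]
wrist_force: [-6.4, 0.6, 16.6]
finger_gap: 0.0077
grasp_force: 43.1
```

Request:
jog_arm(
  rows=[0,0,0.01,0,0,0,0,0,0,0.02,0,0,0,0,0,0,0.02,0,0,0,0],
)

```text
clock: 9.5
eef_pos: [0.5341, 0.0045, 0.1397]
eef_rot: [3.139, 0.0, 1.272]
wrist_force: [-13.2, 2.0, 34.8]
finger_gap: 0.0074
grasp_force: 45.8
```

Contact came at z = 0.1397, against 0.1398 predicted, so the lid is seated. I'll relieve the push, release and rise.

Request:
jog_arm(
  rows=[0,0,-0.03,0,0,0,0,0,0,-0.03,0,0,0,0,0,0,-0.03,0,0,0,0.5,0,0,-0.03,0,0,0,0.5,0,0,-0.03,0,0,0,0.5,0,0,-0.03,0,0,0,0.5],
)

```text
clock: 10.1
eef_pos: [0.5338, 0.0045, 0.1382]
eef_rot: [-3.141, 0.0, 1.271]
wrist_force: [-0.1, 0.1, -0.2]
finger_gap: 0.0429
grasp_force: 0.0
```

Request:
jog_arm(
  rows=[0,0,-0.2,0,0,0,0.5,0,0,-0.5,0,0,0,0.7,0,0,-0.9,0,0,0,1,-0.3,0,-1,0,0,0,1,-0.6,0,-1,0,0,0,1,-0.6,0,-1,0,0,0,1],
)

```text
clock: 10.7
eef_pos: [0.5123, -0.0672, 0.2593]
eef_rot: [3.14, 0.001, 1.267]
wrist_force: [0.0, 0.2, -0.1]
finger_gap: 0.0855
grasp_force: 0.0
```

```bash
python3 - <<'E'
from h import *
from go import go
v=[]
for c,nr in(("top",(290,245)),("wrist",(320,240)),("scene",(342,270))):
    p=imaging.camera_params(c); im=imaging.capture(c); cv2.imwrite(f"pics/{c}5.png",im[:,:,::-1])
    L=finder.outline_of(c,"lid_card"); print(c,[(round(d["conf"],2),np.round(d["xy"])) for d in L])
    m=look(c,"lid_card",nr) if c!="wrist" else (L[0]["mask"] if L else None)
    if m is not None:
        for dz in(.073,.078): print(c,dz,fit(LID,[(p,m)],(.533,.004,-.3),dz))
go(.40,.30,.26,1.346)
E
```

```text
top [(0.84, array([446., 336.])), (0.79, array([506., 251.]))]
wrist [(0.85, array([320., 110.])), (0.57, array([222., 453.]))]
wrist 0.073 (array([ 0.53330728,  0.00635538, -0.29969123]), np.float64(0.01084507390992151))
wrist 0.078 (array([ 0.53437794,  0.00716614, -0.29795171]), np.float64(0.028333090130842953))
scene [(0.89, array([202., 155.])), (0.61, array([342., 278.])), (0.59, array([294., 144.])), (0.47, array([508., 351.])), (0.39, array([332., 410.]))]
scene 0.073 (array([ 0.53414666,  0.00300427, -0.27485687]), np.float64(0.07290589451913132))
scene 0.078 (array([ 0.53309529,  0.0038249 , -0.29903283]), np.float64(0.08403575989782885))
t 11.1 pos [ 0.5128 -0.0635  0.2583] rot [-3.141 -0.     1.273] gap 0.0853 F [ 0.2  1.  -0.4] gf 0.0 q [-0.27  0.26 -0.27  1.03  0.    1.6 ]
shift [ 2.619 -1.788 -0.012] turn [-0.    -0.    -0.023]
```

View pics/wrist5.png

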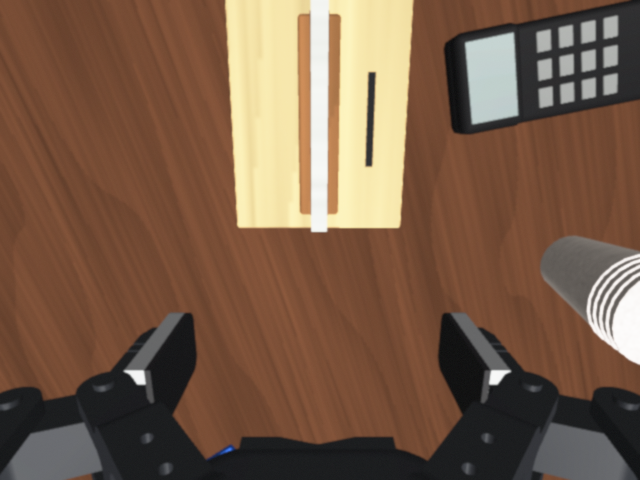

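The lid is seated, and the 73 mm height offset fits the wrist mask best. Now I'll hover before the clip.

Request:
jog_arm(
  rows=[0.3,-0.24,0,0,0,0,1,0.6,-0.5,0,0,0,0,1,1,-0.8,0,0,0,0,1],
)

```text
clock: 11.4
eef_pos: [0.4589, 0.0706, 0.2584]
eef_rot: [-3.141, -0.0, 1.27]
wrist_force: [0.0, 1.0, 0.2]
finger_gap: 0.0853
grasp_force: 0.0
```

Request:
jog_arm(
  rows=[0.3,-0.24,0,0,0,0,1,0.6,-0.5,0,0,0,0,1,1,-0.8,0,0,0,-0.023,1,1,-0.8,0,0,0,-0.023,1,1,-0.8,0,0,0,-0.023,1],
)

```text
clock: 11.9
eef_pos: [0.4027, 0.2139, 0.2587]
eef_rot: [3.141, 0.0, 1.348]
wrist_force: [0.4, 0.2, -0.6]
finger_gap: 0.0852
grasp_force: 0.0
```

```bash
python3 - <<'E'
from h import *
from go import go
go(.421,.3245,.26,1.346)
p=imaging.camera_params("wrist"); im=imaging.capture("wrist"); cv2.imwrite(f"pics/wrist6.png",im[:,:,::-1])
for n in("clip_pivot","caddy_rim"):
    for d in finder.outline_of("wrist",n):
        m=d["mask"]; ys,xs=np.nonzero(m); print(n,d["conf"],d["xy"],m.sum(),xs.min(),xs.max(),ys.min(),ys.max())
        if n=="caddy_rim":
            hull=cv2.convexHull(np.c_[xs,ys].astype(np.int32)); mm=np.zeros(m.shape,np.uint8); cv2.fillConvexPoly(mm,hull,1); print(fit(CAD,[(p,mm.astype(bool))],(.474,.3115,-.225)))
        else: print(fit(CLIP,[(p,m)],(.421,.3245,-.225)))
for y in(-.028,.028):
  for x in (-.0125,.0125): print(proj(np.array([[.421+.975*x+.222*y,.3245-.222*x+.975*y,.075]]),p).round())
print(proj(np.array([[.421,.3245,.122]]),p))
E
```

```text
t 11.9 pos [0.4027 0.2139 0.2587] rot [3.141 0.    1.348] gap 0.0852 F [ 0.4  0.2 -0.6] gf 0.0 q [ 0.33  0.15 -0.42  1.   -0.    2.12]
shift [ 0.933 -0.055 -0.011] turn [0.    0.    0.001]
clip_pivot 0.93 [184.8, 122.8] 1965 152 219 97 152
(array([ 0.421 ,  0.3245, -0.225 ]), np.float64(1.0))
clip_pivot 0.82 [306.3, 40.4] 6190 264 346 0 95
(array([ 0.42143232,  0.33338212, -0.23291964]), np.float64(0.10678189541526295))
caddy_rim 0.69 [395.9, 95.8] 25654 302 477 0 173
(array([ 0.47334214,  0.31160996, -0.22983318]), np.float64(0.006439084219133306))
caddy_rim 0.3 [283.7, 38.7] 2395 264 306 0 93
(array([0.40997336, 0.42564245, 0.54877223]), np.float64(0.5548683512988161))
[[291. 104.]]
[[327. 104.]]
[[290.  14.]]
[[328.  14.]]
[[307.5197391   48.04331042]]
```

View pics/wrist6.png

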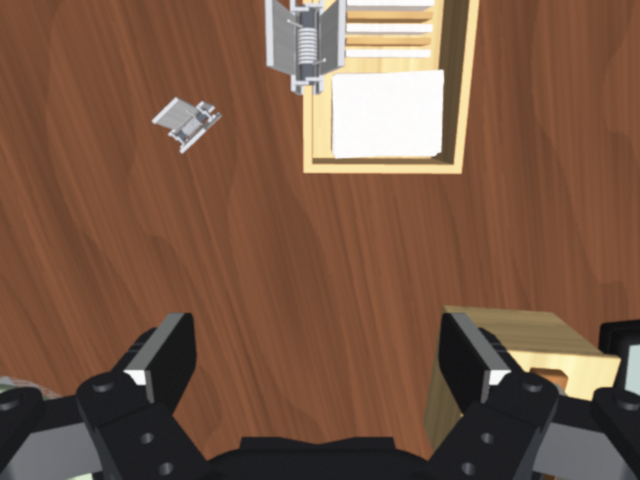

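The large clip is at about (305,45), partly cut off at the top of the frame. The lid and box are at the lower right. I'll nudge forward and refit.

Request:
jog_arm(
  rows=[0.15,0,0,0,0,0,1,0.3,0,0,0,0,0,1,0.3,0,0,0,0,0,1,0.3,0,0,0,0,0,1],
)

```text
clock: 12.45
eef_pos: [0.412, 0.246, 0.2584]
eef_rot: [-3.141, 0.001, 1.342]
wrist_force: [-0.5, 0.2, -0.3]
finger_gap: 0.0854
grasp_force: 0.0
```

```bash
python3 - <<'E'
from h import *
from go import go
p=imaging.camera_params("wrist"); im=imaging.capture("wrist"); cv2.imwrite(f"pics/wrist7.png",cv2.resize(im[0:200,200:440,::-1],None,fx=3,fy=3,interpolation=cv2.INTER_CUBIC))
for d in finder.outline_of("wrist","clip_pivot"):
    m=d["mask"]; ys,xs=np.nonzero(m); print(d["conf"],d["xy"],m.sum(),xs.min(),xs.max(),ys.min(),ys.max())
    if m.sum()>4000: q,f=fit(CLIP,[(p,m)],(.421,.3285,-.228)); print(q,f); 
c,s=np.cos(-.228),np.sin(-.228)
for nm,P in (("levertop",[[-.0225,-.018,.122],[.0225,-.018,.122],[-.0225,.018,.122],[.0225,.018,.122]]),("pin",[[0,-.028,.075],[0,.028,.075]])):
    P=np.array(P); print(nm,proj(np.c_[P[:,0]*c-P[:,1]*s+.421,P[:,0]*s+P[:,1]*c+.3285,P[:,2]],p).round(0).tolist())
go(.421,.3285,.26,1.343)
E
```

```text
0.65 [187.7, 163.7] 1773 154 220 145 196
0.64 [302.2, 95.9] 5503 261 340 55 141
[ 0.42118986  0.33283892 -0.21527828] 0.10281137626675385
levertop [[265.0, 135.0], [340.0, 135.0], [262.0, 70.0], [341.0, 70.0]]
pin [[305.0, 148.0], [304.0, 62.0]]
t 12.55 pos [0.4117 0.246  0.2585] rot [-3.141e+00  1.000e-03  1.342e+00] gap 0.0853 F [ 1.1 -0.3 -0.3] gf 0.0 q [ 0.38  0.2  -0.36  1.01 -0.    2.18]
shift [ 0.687 -0.081 -0.013] turn [-0.  0. -0.]
```

View pics/wrist7.png

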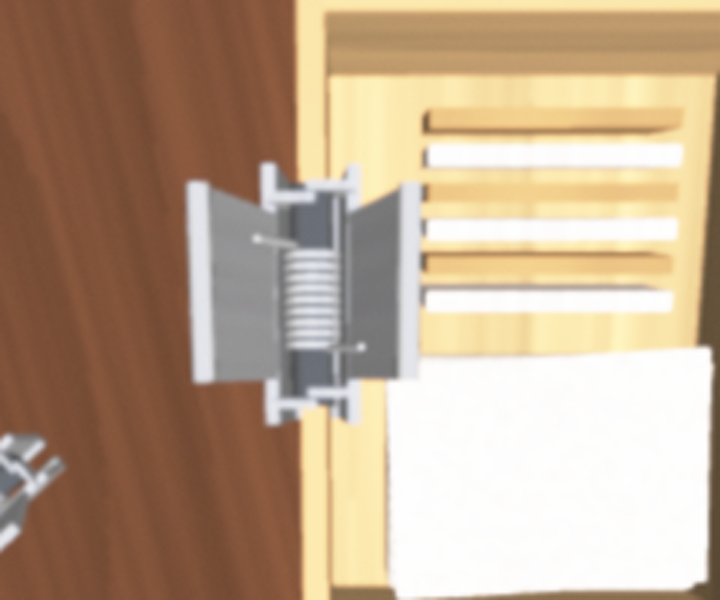

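The levers' outer edges are at about columns 263 and 340, rows 61–127. That puts the clip at (0.4215, 0.333) with yaw −0.228. I'll move over it and partly down.

Request:
jog_arm(
  rows=[0.3,-0.04,0,0,0,0,0.75,0.6,-0.085,0,0,0,0,0.75,0.727,-0.085,0.2,0,0,0,0.75,0.727,-0.085,0.5,0,0,0,0.75,0.727,-0.085,0.7,0,0,0,0.75,0.727,-0.085,0.7,0,0,0,0.75,0.727,-0.085,0.7,0,0,0,0.75],
)

```text
clock: 13.25
eef_pos: [0.4214, 0.334, 0.175]
eef_rot: [-3.141, 0.001, 1.343]
wrist_force: [0.6, -0.6, 0.1]
finger_gap: 0.0644
grasp_force: 0.0
```

```bash
python3 go.py .4215 .333 .1085 1.343
```

```text
t 13.25 pos [0.4214 0.334  0.175 ] rot [-3.141e+00  1.000e-03  1.343e+00] gap 0.0644 F [ 0.6 -0.6  0.1] gf 0.0 q [ 0.53  0.37 -0.35  0.85 -0.    2.33]
shift [-0.007  0.003  0.555] turn [-0.  0. -0.]
```

Request:
jog_arm(
  rows=[0,0,0.2,0,0,0,0.75,0,0,0.4,0,0,0,0.75,0,0,0.52,0,0,0,0.75,0,0,0.555,0,0,0,0.75,0,0,0.555,0,0,0,0.75],
  grip_force=40,
)

```text
clock: 13.75
eef_pos: [0.4221, 0.3347, 0.1092]
eef_rot: [3.141, -0.001, 1.343]
wrist_force: [0.2, 0.8, 0.0]
finger_gap: 0.0646
grasp_force: 0.0
```

Request:
jog_arm(
  rows=[0,0,0,0,0,0,0,0,0,0,0,0,0,0,0,0,0,0,0,0,0,0,0,0,0,0,0,0,0,0,0,0,0,0,0,0,0,0,0,0,0,0,0,0,0,0,0,0,0,0,0,0,0,0,0,0],
)

```text
clock: 14.55
eef_pos: [0.4227, 0.3361, 0.1111]
eef_rot: [3.139, -0.004, 1.344]
wrist_force: [-1.8, -0.4, 12.0]
finger_gap: 0.0198
grasp_force: 40.2
```

The gap is 19.8 mm, so the clip is squeezed against its stop. Lifting.

Request:
jog_arm(
  rows=[0,0,-0.1,0,0,0,0,0,0,-0.3,0,0,0,0,0,0,-0.6,0,0,0,0,0,0,-0.9,0,0,0,0,0,0,-1,0,0,0,0,0,0,-1,0,0,0,0],
)

```text
clock: 15.15
eef_pos: [0.4225, 0.3353, 0.2305]
eef_rot: [3.138, -0.003, 1.344]
wrist_force: [0.1, -0.3, -0.9]
finger_gap: 0.0202
grasp_force: 39.5
```

Request:
jog_arm(
  rows=[0,0,-0.2,0,0,0,0,0,0,-0.45,0,0,0,0,0,0,-0.45,0,0,0,0],
)

```text
clock: 15.45
eef_pos: [0.4223, 0.3352, 0.2839]
eef_rot: [3.139, -0.002, 1.344]
wrist_force: [1.3, -0.1, -1.2]
finger_gap: 0.0197
grasp_force: 39.5
```

```bash
python3 - <<'E'
from h import *
from go import go
go(.5338,.0045,.28,1.271)
s=status.sense(); p=imaging.camera_params("wrist"); im=imaging.capture("wrist"); cv2.imwrite(f"pics/wrist8.png",im[:,:,::-1])
for d in finder.outline_of("wrist","clip_pivot"):
    m=d["mask"]; ys,xs=np.nonzero(m); print(d["conf"],d["xy"],m.sum(),xs.min(),xs.max(),ys.min(),ys.max())
R=Ro.from_euler("xyz",s["eef_rot"])
for n,P in(("pin ends",[[.028,0,.0335],[-.028,0,.0335]]),("lips",[[.028,.0145,.0695],[.028,-.0145,.0695]])): print(n,proj(R.apply(P)+s["eef_pos"],p).round())
E
```

```text
t 15.45 pos [0.4223 0.3352 0.2839] rot [ 3.139e+00 -2.000e-03  1.344e+00] gap 0.0197 F [ 1.3 -0.1 -1.2] gf 39.5 q [ 0.53  0.29 -0.18  1.1  -0.    2.33]
shift [-2.476  1.526  0.031] turn [ 0.001 -0.001  0.023]
0.97 [216.9, 262.6] 1242 188 241 238 290
0.9 [317.2, 326.1] 10931 279 354 226 440
pin ends [[320. 241.]
 [320. 370.]]
lips [[351. 220.]
 [289. 220.]]
```

View pics/wrist8.png

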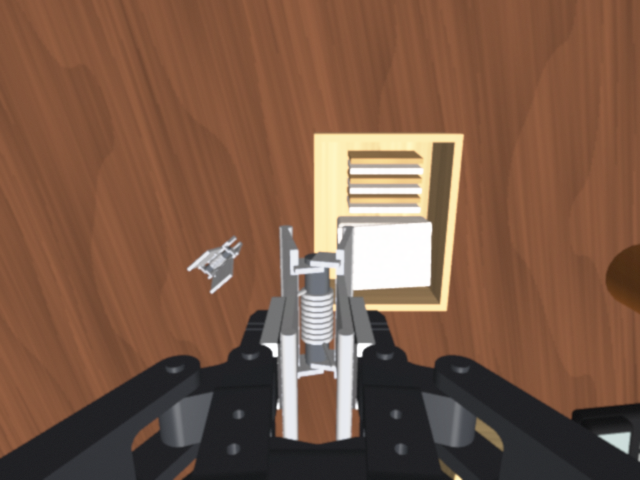

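The clip is held wide open and symmetric. Its centre is about 3 mm behind the TCP along tool x. I'll carry it to above the card.

Request:
jog_arm(
  rows=[-0.2,0.12,0,0,0,0,0,-0.5,0.3,0,0,0,0,0,-0.8,0.5,0,0,0,0,0,-1,0.62,0,0,0,0,0],
)

```text
clock: 15.95
eef_pos: [0.4661, 0.1985, 0.2795]
eef_rot: [-3.138, 0.003, 1.342]
wrist_force: [0.3, 0.3, -0.8]
finger_gap: 0.0197
grasp_force: 39.5
```

Request:
jog_arm(
  rows=[-0.3,0.19,0,0,0,0,0,-0.6,0.37,0,0,0,0,0,-0.8,0.5,0,0,0,0.01,0,-1,0.62,0,0,0,0.023,0,-1,0.62,0,0,0,0.023,0,-1,0.62,0,0,0,0.023,0],
)

```text
clock: 16.55
eef_pos: [0.5111, 0.0669, 0.28]
eef_rot: [-3.138, 0.001, 1.27]
wrist_force: [-0.3, -0.1, -0.6]
finger_gap: 0.02
grasp_force: 39.5
```

```bash
python3 go.py .5344 .0073 .25 1.271
```

```text
t 16.55 pos [0.5111 0.0669 0.28  ] rot [-3.138e+00  1.000e-03  1.270e+00] gap 0.02 F [-0.3 -0.1 -0.6] gf 39.5 q [-0.01  0.25 -0.24  1.09  0.    1.86]
shift [-0.417  0.333  0.249] turn [-0.001  0.    -0.   ]
```

Next I'll move above the card with the lips still clear of its top, then check.

Request:
jog_arm(
  rows=[-0.2,0.16,0,0,0,0,0,-0.415,0.333,0,0,0,0,0,-0.415,0.333,0.08,0,0,0,0,-0.415,0.333,0.08,0,0,0,0,-0.415,0.333,0.08,0,0,0,0],
)

```text
clock: 17.05
eef_pos: [0.5345, 0.0093, 0.2716]
eef_rot: [-3.139, -0.0, 1.273]
wrist_force: [0.4, 0.7, -0.4]
finger_gap: 0.02
grasp_force: 39.6
```

```bash
python3 - <<'E'
from h import *
from go import go
go(.5344,.0073,.2195,1.271)
p=imaging.camera_params("wrist"); im=imaging.capture("wrist"); a=im[:,:,::-1]
sc=imaging.capture("scene"); b=cv2.resize(sc[200:340,270:410,::-1],(480,480),interpolation=cv2.INTER_CUBIC)
cv2.imwrite("pics/w9.png",cv2.resize(np.hstack([a[:,140:500],b]),None,fx=.95,fy=.95))
q=(.5335,.0045,-.3);c,s=np.cos(q[2]),np.sin(q[2]); P=np.array([[x,y,.171] for x in(-.004,.004) for y in(-.055,.055)]); print(proj(np.c_[P[:,0]*c-P[:,1]*s+q[0],P[:,0]*s+P[:,1]*c+q[1],P[:,2]],p).round())
E
```

```text
t 17.05 pos [0.5345 0.0093 0.2716] rot [-3.139 -0.     1.273] gap 0.02 F [ 0.4  0.7 -0.4] gf 39.6 q [-0.12  0.29 -0.2   1.08  0.    1.75]
shift [-0.016  0.005  0.434] turn [-0.001 -0.     0.001]
[[314. 352.]
 [313. 165.]
 [327. 352.]
 [329. 165.]]
```

View pics/w9.png

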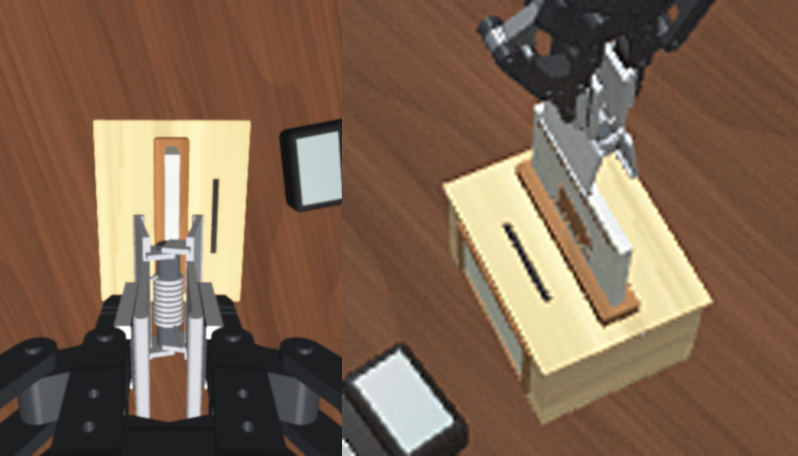

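The wrist view shows the card top at columns 313–329, as predicted, and the clip straddles it. The scene crop shows the lid flush on the box with the clip above the card's middle. Going down.

Request:
jog_arm(
  rows=[0,0.005,0.08,0,0,0.001,0,0,0.005,0.16,0,0,0.001,0,0,0.005,0.22,0,0,0.001,0,0,0.005,0.22,0,0,0.001,0],
)

```text
clock: 17.55
eef_pos: [0.5352, 0.008, 0.2444]
eef_rot: [-3.139, 0.0, 1.268]
wrist_force: [-0.2, -0.1, -1.4]
finger_gap: 0.02
grasp_force: 39.6
```

Request:
jog_arm(
  rows=[0,0,0.06,0,0,0,0,0,0,0.12,0,0,0,0,0,0,0.18,0,0,0,0,0,0,0.21,0,0,0,0,0,0,0.21,0,0,0,0,0,0,0.21,0,0,0,0],
)

```text
clock: 18.15
eef_pos: [0.5363, 0.0077, 0.2209]
eef_rot: [-3.142, 0.0, 1.268]
wrist_force: [-0.0, 0.8, -0.9]
finger_gap: 0.0198
grasp_force: 39.6
```

```bash
python3 - <<'E'
from h import *
from go import go
go(.5348,.0088,.2195,1.271)
p=imaging.camera_params("wrist"); im=imaging.capture("wrist"); a=im[:,:,::-1]
sc=imaging.capture("scene"); b=cv2.resize(sc[220:320,290:390,::-1],(480,480),interpolation=cv2.INTER_CUBIC)
cv2.imwrite("pics/w10.png",cv2.resize(np.hstack([a[:,140:500],b]),None,fx=.95,fy=.95))
q=(.5335,.0045,-.3);c,s=np.cos(q[2]),np.sin(q[2]); P=np.array([[x,y,.171] for x in(-.004,.004) for y in(-.055,.055)]); print(proj(np.c_[P[:,0]*c-P[:,1]*s+q[0],P[:,0]*s+P[:,1]*c+q[1],P[:,2]],p).round())
E
```

```text
t 18.15 pos [0.5363 0.0077 0.2209] rot [-3.142  0.     1.268] gap 0.0198 F [-0.   0.8 -0.9] gf 39.6 q [-0.12  0.33 -0.29  0.96  0.    1.75]
shift [ 0.005 -0.015  0.012] turn [-0.     0.    -0.001]
[[308. 406.]
 [306. 175.]
 [325. 406.]
 [325. 175.]]
```

View pics/w10.png

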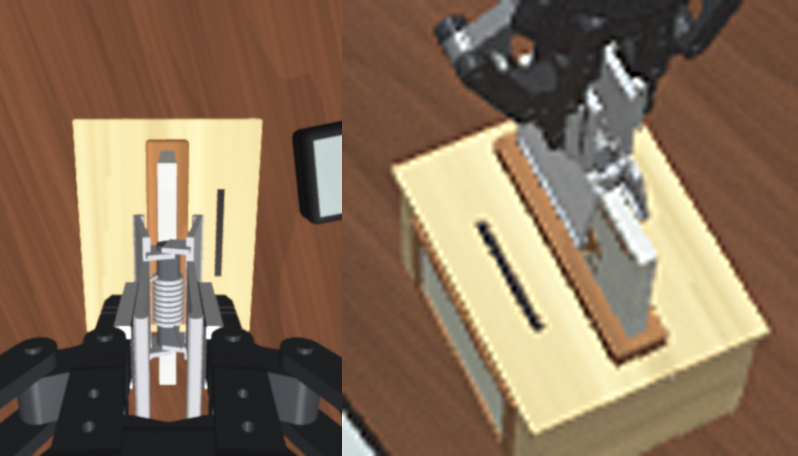

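The clip is astride the card's middle with the card visible between the jaws and both ends free. I'll trim about 1.5 mm sideways and 1.5 mm down, hold, and hand in.

Request:
jog_arm(
  rows=[0.003,-0.006,0.006,0,0,0,0,0.003,-0.013,0.014,0,0,0,0,0.003,-0.013,0.014,0,0,0,0,0.003,-0.013,0.014,0,0,0,0,0.003,-0.013,0.014,0,0,0,0,0.003,-0.013,0.014,0,0,0,0],
)

```text
clock: 18.85
eef_pos: [0.5349, 0.0085, 0.2192]
eef_rot: [3.142, 0.0, 1.268]
wrist_force: [-0.1, -0.0, -0.5]
finger_gap: 0.0197
grasp_force: 39.6
```

```bash
python3 go.py .5348 .0088 .2195 1.271
```

```text
t 18.85 pos [0.5349 0.0085 0.2192] rot [3.142 0.    1.268] gap 0.0197 F [-0.1 -0.  -0.5] gf 39.6 q [-0.12  0.33 -0.29  0.95 -0.    1.75]
shift [ 0.002 -0.001 -0.002] turn [ 0.     0.    -0.001]
```

```bash
python3 -c "
from rig import order; print(order.job_done())"
```

```text
the job is handed in; nothing more can be done
None
```

I handed the job in at about 19 s, before any verdict came back: the lid is fully home on the tip box and released, and the arm is holding the clip wide open astride the middle of the sign card. By my measurements it isn't touching the card, with the lips about 24 mm below the top edge.

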